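# Line up the terrace on the street model

## Task

Three loose model houses stand askew in the street of the model. Slide each one across the board, without lifting it off, until its rear wall is flat against the dark batten and it sits centred on an empty white plot, one house per plot in any order, so that with the glued house they form one straight, evenly spaced row. Leave the bottle, tape and mug where they are.

Things in the scene. Friction and masses are not known exactly. Their poses are not given: they have to be found in the camera images.
- board: fixed plywood baseboard, 12 mm thick, 340 mm (x -160 to +180 mm) by 460 mm (y); near part a grey street. Origin on its underside; x points away from the robot, y left. Four white plots, centres 80 mm apart at y = -120, -40, +40, +120 mm, lie in front of the batten. Glued trees, 47 mm above the board's top, stand beyond the batten at x = +153 mm
- batten (a point): middle of the near face of the dark wooden batten, at the board's top surface (board x = +110 mm); axes as the board's. The batten is fixed, straight along y, 460 mm long, 16 mm wide, 12 mm high
- house_glued: house with a dark grey roof, glued to the leftmost plot (board y = +120 mm), its rear against the batten; same size and axes as the loose houses
- house_red: a wooden model house with a red gable roof: 50 mm deep (own x, ridge direction), 42 mm wide (own y), side walls 40 mm high, ridge at 61 mm, chimney to 64 mm, about 70 g, loose. Origin at the centre of its underside; z up; door and windows on its -x end, blank rear wall at x = +25 mm. No eaves
- house_blue: a wooden model house with a blue gable roof: 50 mm deep (own x, ridge direction), 42 mm wide (own y), side walls 40 mm high, ridge at 61 mm, chimney to 64 mm, about 70 g, loose. Origin at the centre of its underside; z up; door and windows on its -x end, blank rear wall at x = +25 mm. No eaves
- house_yellow: a wooden model house with a yellow gable roof: 50 mm deep (own x, ridge direction), 42 mm wide (own y), side walls 40 mm high, ridge at 61 mm, chimney to 64 mm, about 70 g, loose. Origin at the centre of its underside; z up; door and windows on its -x end, blank rear wall at x = +25 mm. No eaves
- plot_right (a point): point on the board's top surface, under the centre of a house that is correctly placed on the rightmost (-y) plot; axes as the board's. The white plot is 54 mm wide, and 6 mm of it shows on each side of a centred house
- plot_middle (a point): point on the board's top surface, under the centre of a house that is correctly placed on the second plot from the right; axes as the board's. The white plot is 54 mm wide, and 6 mm of it shows on each side of a centred house
- plot_left (a point): point on the board's top surface, under the centre of a house that is correctly placed on the third plot from the right, next to the glued house; axes as the board's. The white plot is 54 mm wide, and 6 mm of it shows on each side of a centred house
- glue: bystander: white glue bottle, 52 mm across, 130 mm high, standing on the table left of the board; origin at its underside
- tape: bystander: yellow roll of tape lying flat on the table right of the board, 90 mm across, 24 mm high; origin at its underside
- mug: bystander: blue mug on the table right of the board, 80 mm across, 90 mm high; origin at its underside
Not all that is in view belongs to the job. What is shaped like the house_blue but green is not meant.

How it is judged:
At the end, for the whole second after the job is handed in: On each of the three free plots one house stands upright and at rest, its rear wall within 5 mm of the batten, within 7 mm sideways of the plot's centre, and square to the batten within 0.09 rad (5 degrees) (((x of house_red in the frame of plot_right between -0.005 and 0.004 m and y of house_red in the frame of plot_right between -0.007 and 0.007 m and z of house_red in the frame of plot_right below 0.004 m and angle between the x axis of house_red and the x axis of board, either way round below 0.09 rad) or (x of house_blue in the frame of plot_right between -0.005 and 0.004 m and y of house_blue in the frame of plot_right between -0.007 and 0.007 m and z of house_blue in the frame of plot_right below 0.004 m and angle between the x axis of house_blue and the x axis of board, either way round below 0.09 rad) or (x of house_yellow in the frame of plot_right between -0.005 and 0.004 m and y of house_yellow in the frame of plot_right between -0.007 and 0.007 m and z of house_yellow in the frame of plot_right below 0.004 m and angle between the x axis of house_yellow and the x axis of board, either way round below 0.09 rad)) and ((x of house_red in the frame of plot_middle between -0.005 and 0.004 m and y of house_red in the frame of plot_middle between -0.007 and 0.007 m and z of house_red in the frame of plot_middle below 0.004 m and angle between the x axis of house_red and the x axis of board, either way round below 0.09 rad) or (x of house_blue in the frame of plot_middle between -0.005 and 0.004 m and y of house_blue in the frame of plot_middle between -0.007 and 0.007 m and z of house_blue in the frame of plot_middle below 0.004 m and angle between the x axis of house_blue and the x axis of board, either way round below 0.09 rad) or (x of house_yellow in the frame of plot_middle between -0.005 and 0.004 m and y of house_yellow in the frame of plot_middle between -0.007 and 0.007 m and z of house_yellow in the frame of plot_middle below 0.004 m and angle between the x axis of house_yellow and the x axis of board, either way round below 0.09 rad)) and ((x of house_red in the frame of plot_left between -0.005 and 0.004 m and y of house_red in the frame of plot_left between -0.007 and 0.007 m and z of house_red in the frame of plot_left below 0.004 m and angle between the x axis of house_red and the x axis of board, either way round below 0.09 rad) or (x of house_blue in the frame of plot_left between -0.005 and 0.004 m and y of house_blue in the frame of plot_left between -0.007 and 0.007 m and z of house_blue in the frame of plot_left below 0.004 m and angle between the x axis of house_blue and the x axis of board, either way round below 0.09 rad) or (x of house_yellow in the frame of plot_left between -0.005 and 0.004 m and y of house_yellow in the frame of plot_left between -0.007 and 0.007 m and z of house_yellow in the frame of plot_left below 0.004 m and angle between the x axis of house_yellow and the x axis of board, either way round below 0.09 rad)) and angle between each of house_red, house_blue, house_yellow's own z axis and vertical below 0.06 rad and linear speed of each of house_red, house_blue, house_yellow below 0.01 m/s); the robot touches nothing.
It fails at once if a loose house lifted more than 18 mm off the board (z of any of house_red, house_blue, house_yellow in the frame of board above 0.03 m).
It fails at once if the glue moved by more than 20 mm (distance of glue from where it was at the start of the episode above 0.02 m).
It fails at once if the tape moved by more than 20 mm (distance of tape from where it was at the start of the episode above 0.02 m).
It fails at once if the mug moved by more than 20 mm (distance of mug from where it was at the start of the episode above 0.02 m).
It also fails if it takes over 51 s, if anything falls off the work surface, if the arm or the gripper's body presses on something with over 40 N, if the wrist force passes 120 N, or if a joint passes its speed limit or range.

## Robot

A 7-joint arm with a two-finger parallel gripper is mounted at the origin on the work surface. World frame = base frame: x ahead of the robot, y to its left, z up, the work surface at z = 0. Lengths are in m, angles in rad, forces in N, time in s.
With the tool pointing down it reaches from about 0.425 to 0.8 m from the base axis. Payload 8.3 kg.
Tool frame: the origin (TCP) lies at the very end of the fingers, on their centre line; the grasp point (between the pads) lies 19 mm behind it; z points along the fingers, y is the line along which they close (so a half turn about z gives the same grasp; the last joint's range is limited). The gripper opens to 85 mm and grips with 20 to 120 N. Pads are 22 mm wide; open, the fingers measure 114 mm over their backs; the gripper's body (76 mm by 85 mm) begins 54 mm behind the grasp point. The pads swing forward as they close: fully open they stand 13 mm farther back than shut.
Start: joints at [-1.26, 0.383, 0.016, 1.37, -0.006, 1.388, -0.046], TCP at [0.228, 0.582, 0.231] pointing down, gripper open.
Joint ranges: [-2.95, 2.95], [-0.25, 2.06], [-1.52, 1.56], [0.18, 2.33], [-1.44, 4.58], [0.02, 2.06], [-3.01, 3.01]. Speed limits (rad/s): [2.39, 2.39, 3.01, 3.01, 3.14, 3.14, 3.14].

## Interface

Orientations are given as [roll, pitch, yaw] about the fixed x, y, z axes, in that order (R = Rz(yaw) Ry(pitch) Rx(roll)).
In Python, from plant import bot gives the robot as it stands. Calls block until the motion is done:
- bot.move_to(position, orientation): joint-space move of the TCP to a pose.
- bot.line_to(position, rot=None, feed=0.15, force_limit=None): straight line of the TCP; rot=None keeps the orientation; feed is the mean speed in m/s. With force_limit (N) it stops when the force on the tool has changed by that much, and returns True; else False.
- bot.goto_joints(angles): joint-space move.
- bot.move_gripper(opening, effort=None): finger opening in m; effort is the grip in N (None keeps the last); returns when the fingers have stopped.
- bot.wait(seconds).
- bot.ik(position, orientation): joint angles nearest the present ones, or None.
- bot.state(): the state.
- bot.read_camera(name): name is "side" or "top"; returns the picture (420x560x3 uint8, blue, green, red); there is no depth.
- bot.get_calibration(name): a dict with "K" (3x3 intrinsics, pixels), "extrinsics" (4x4, takes a point from world to camera coordinates). Camera axes: x right, y down, z forward; pixel columns grow to the right and rows downward; lengths in m; the calibration is good to about 2 mm. A picture is of the moment at which its call begins. get_calibration takes no time and is no camera call.
A pose or a line that the arm cannot do raises bot.PlanningError and nothing moves.
- bot.job_done(): hands the job in; it is judged then, once.
The state is a dict: "time_s": time; "q": joint angles; "joint_velocities": joint speeds; "joint_efforts": joint torques, N m; "position": TCP position; "eef_rot": TCP orientation; "force": force on the tool from outside, world axes, zero at the start; "moment": the same for the moment, N m; "grip_width": finger opening in m; "grasp_force": force on a finger pad.
Only numpy, scipy, OpenCV 4.12 (cv2) and the standard library are available. Lean on these libraries where they do the work, as an engineer would, in place of code of your own. Each camera call takes 0.05 s, during which the arm holds its last target. There are 200 camera calls.

## Working session

There is one attempt and no reset: what is moved stays moved. The work goes in short steps, each a Python script; the robot and the scene stay as the last script left them, time stands still between calls to the robot, and variables do not carry over. Pictures are saved under pics/ and viewed, at most 10 in all, crops included, and the job is handed in when it is done.

```bash
ls; mkdir -p pics; python3 - <<'E'
from plant import bot
import cv2
for n in("top","side"):
    cv2.imwrite(f"pics/{n}0.png",bot.read_camera(n)); c=bot.get_calibration(n); print(n,c["K"],c["extrinsics"])
s=bot.state();print(s["time_s"],s["position"],s["eef_rot"],s["grip_width"])
E
```

```text
pics
top [[384.80553423   0.         281.91119734]
 [  0.         384.80553423 197.2331945 ]
 [  0.           0.           1.        ]] [[-0.01612668 -0.99958163 -0.02401041  0.0221256 ]
 [-0.99265812  0.01888472 -0.11947064  0.52312293]
 [ 0.11987408  0.02190746 -0.99254736  0.94530621]
 [ 0.          0.          0.          1.        ]]
side [[534.45005208   0.         282.73374817]
 [  0.         534.45005208 212.01035379]
 [  0.           0.           1.        ]] [[ 0.97825573 -0.20668448 -0.01724072 -0.51733742]
 [-0.1620512  -0.70982217 -0.68548661  0.13818889]
 [ 0.1294416   0.67337509 -0.72788107  1.67587893]
 [ 0.          0.          0.          1.        ]]
0.1 [0.22800486 0.58144271 0.23036318] [-3.13983105e+00 -1.46857886e-06  2.76786492e+00] 0.08517429417192285
```

View pics/top0.png

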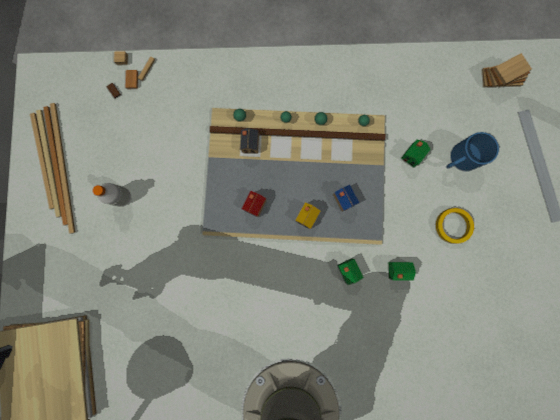

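View pics/side0.png

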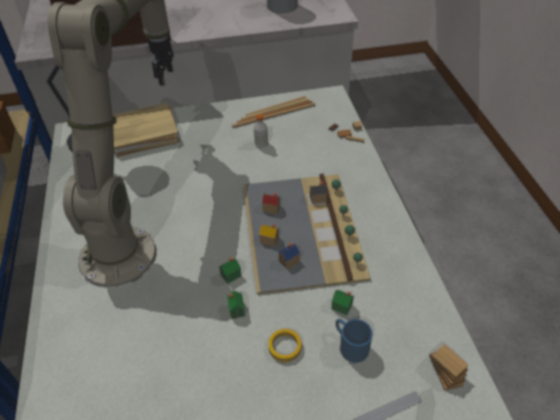

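```bash
python3 - <<'E'
import cv2
im=cv2.imread("pics/top0.png")[100:250,195:395]
cv2.imwrite("pics/c0.png",cv2.resize(im,None,fx=4,fy=4,interpolation=cv2.INTER_CUBIC))
E
```

```text
(no output)
```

View pics/c0.png

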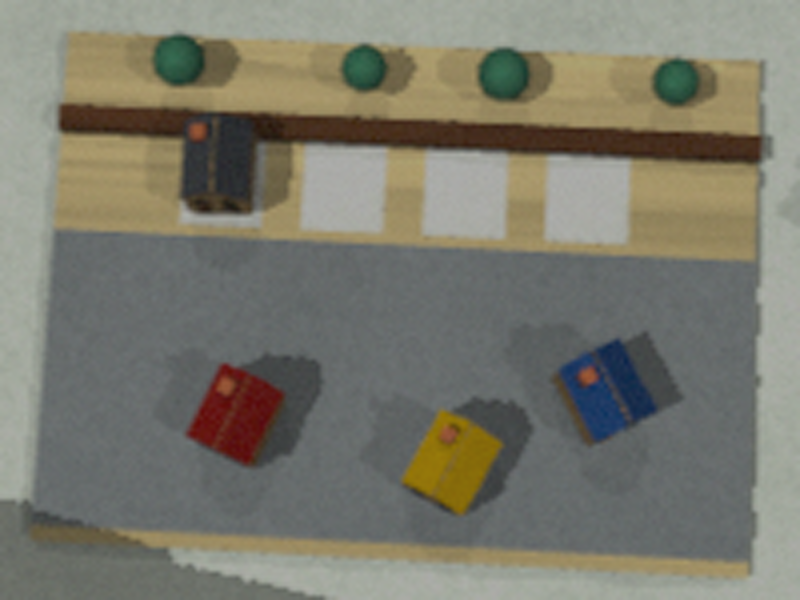

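The crop shows the dark grey glued house at (218,165), then three empty white plots, and in the street the red (237,415), yellow (452,462) and blue (605,392) houses. The green houses, all off the board, are decoys. Next I fit the board pose and the house poses, using a roof silhouette fit.

```bash
cat > h.py <<'E'
from plant import bot
import cv2, numpy as np, json
from scipy.optimize import least_squares, minimize
C=bot.get_calibration("top"); K,E=C["K"],C["extrinsics"]
def proj(P):
    p=(np.atleast_2d(P)@E[:3,:3].T+E[:3,3])@K.T; return p[:,:2]/p[:,2:]
def xf(p,P):
    c,s=np.cos(p[2]),np.sin(p[2]); P=np.asarray(P,float)
    return np.c_[p[0]+c*P[:,0]-s*P[:,1],p[1]+s*P[:,0]+c*P[:,1],P[:,2]]
def fit_board():
    obs=np.array([(66,31),(762,60),(60,130),(760,161),(301,230),(384,235),(423,234),(506,239),(545,240),(628,244)])/4+[195,100]-.375
    def res(v):
        w=[(.18,.23,.012),(.18,-.23,.012),(.11,.23,.024),(.11,-.23,.024)]+[(v[3],y,.012) for y in(.067,.013,-.013,-.067,-.093,-.147)]
        return (proj(xf(v,w))-obs).ravel()
    r=least_squares(res,[.6,0,0,.05]); return r.x,r.fun
HUE={"red":((0,8),(172,180)),"yellow":((20,34),),"blue":((108,125),)}
def mask(im,c):
    hsv=cv2.cvtColor(im,cv2.COLOR_BGR2HSV); m=0
    for a,b in HUE[c]: m=m|cv2.inRange(hsv,(a,150,50),(b,255,255))
    roi=np.zeros_like(m); roi[105:238,200:390]=255; m&=roi
    return cv2.morphologyEx(m,cv2.MORPH_CLOSE,np.ones((5,5)))
Z0=.012
def render(p,s=8):
    L,W=.025,.021
    P=proj(xf(p,[(-L,W,Z0+.04),(L,W,Z0+.04),(L,0,Z0+.061),(-L,0,Z0+.061),(-L,-W,Z0+.04),(L,-W,Z0+.04)]))-[195,100]
    m=np.zeros((150*s,200*s),np.uint8); q=np.int32((P+.5)*s)
    cv2.fillPoly(m,[q[[0,1,2,3]]],255); cv2.fillPoly(m,[q[[3,2,5,4]]],255)
    return cv2.resize(m,(200,150),interpolation=cv2.INTER_AREA)/255.
def fit_house(im,c,yaw0=None):
    m=mask(im,c); n,l,st,ce=cv2.connectedComponentsWithStats(m); k=1+np.argmax(st[1:,4]); m=(l==k)[100:250,195:395]*1.
    u,v=ce[k]; d=np.linalg.solve(K@E[:3,:3],[u,v,1]); o=-E[:3,:3].T@E[:3,3]; g=o+d*(Z0+.048-o[2])/d[2]
    best=None
    for y0 in (np.arange(-3,3)*np.pi/6 if yaw0 is None else [yaw0]):
        f=lambda p:np.abs(cv2.GaussianBlur(render((p[0]/100,p[1]/100,p[2])),(3,3),0)-cv2.GaussianBlur(m,(3,3),0)).sum()
        x0=np.array([g[0]*100,g[1]*100,y0])
        r=minimize(f,x0,method="Nelder-Mead",options=dict(initial_simplex=[x0,x0+[.4,0,0],x0+[0,.4,0],x0+[0,0,.25]],xatol=1e-3))
        if best is None or r.fun<best.fun: best=r
    return np.array([best.x[0]/100,best.x[1]/100,best.x[2]]),best.fun,m.sum()
E
python3 - <<'E'
from h import *
im=bot.read_camera("top"); b,r=fit_board(); print("board",b.round(4),"res",r.round(1))
S={"board":list(b[:3])}
for c in HUE:
    p,f,a=fit_house(im,c); S[c]=list(p); d=p[:2]-b[:2]; cs,sn=np.cos(b[2]),np.sin(b[2])
    print(c,p.round(4),"cost",round(f,1),"area",a,"in board",(cs*d[0]+sn*d[1]).round(4),(-sn*d[0]+cs*d[1]).round(4),"r",np.hypot(*p[:2]).round(3))
t=xf(b,[(.085,y,0) for y in(.04,-.04,-.12)]); print(t.round(4),np.hypot(t[:,0],t[:,1]).round(3))
json.dump(S,open("s.json","w"))
E
```

```text
board [ 0.5755 -0.0201 -0.0673  0.0528] res [ 0.6  0.4 -0.4  0.3 -0.7 -0.2  0.7 -0.4  0.  -0.1 -0.2 -0.4 -0.   0.3
 -0.1 -0.   0.1  0.2  0.1  0.1]
red [ 0.5077  0.083  -0.478 ] cost 12.7 area 335.0 in board -0.0746 0.0982 r 0.514
yellow [ 0.475  -0.0498 -0.5271] cost 15.3 area 365.0 in board -0.0983 -0.0364 r 0.478
blue [ 0.5185 -0.1465  0.4643] cost 90.5 area 257.0 in board -0.0484 -0.13 r 0.539
[[ 0.663   0.0141  0.    ]
 [ 0.6576 -0.0657  0.    ]
 [ 0.6523 -0.1455  0.    ]] [0.663 0.661 0.668]
```

```bash
sed -i 's/"blue":((108,125),)/"blue":((105,128),)/; s/(a,150,50)/(a,120,30)/' h.py; python3 - <<'E'
from h import *
im=bot.read_camera("top"); S=json.load(open("s.json"))
big=cv2.resize(im[100:250,195:395],None,fx=4,fy=4,interpolation=cv2.INTER_CUBIC)
for c in HUE:
    p,f,a=fit_house(im,c); S[c]=list(p); print(c,p.round(4),f.round(1),a)
    L,W=.025,.021
    q=np.int32((proj(xf(p,[(-L,W,.052),(L,W,.052),(L,0,.073),(L,-W,.052),(-L,-W,.052),(-L,0,.073)]))-[195,100]+.5)*4)
    cv2.polylines(big,[q],True,(255,255,255)); cv2.line(big,tuple(map(int,q[2])),tuple(map(int,q[5])),(255,255,255))
json.dump(S,open("s.json","w"))
b=S["board"]
for y in(.04,-.04,-.12,.12):
    q=np.int32((proj(xf(b,[(.085+i*.025,y+j*.021,.012) for i,j in((1,1),(1,-1),(-1,-1),(-1,1))]))-[195,100]+.5)*4); cv2.polylines(big,[q],True,(0,0,255))
cv2.imwrite("pics/c1.png",big)
rg=lambda p,r:bot.ik(p,r)
for c in("red","yellow","blue"):
    for s in (0,np.pi): 
        q=bot.ik([S[c][0],S[c][1],.02],[np.pi,0,S[c][2]+s]); q2=bot.ik([.66,0,.02],[np.pi,0,b[2]+s]); print(c,s,None if q is None else np.round(q,2),None if q2 is None else np.round(q2,2))
E
```

```text
red [ 0.5074  0.0836 -0.4665] 14.3 359.0
yellow [ 0.475  -0.0498 -0.5256] 24.8 379.0
blue [ 0.5185 -0.1475  0.4567] 17.1 334.0
red 0 [-1.19  0.86  1.36  1.95 -0.93  1.17 -1.49] [-0.49  0.72  0.66  1.52 -0.48  1.07 -1.36]
red 3.141592653589793 [-0.59  0.38  0.43  1.93 -0.21  0.87  1.06] [-0.35  0.66  0.44  1.51 -0.31  1.04  1.67]
yellow 0 [-0.98  0.76  1.36  2.04 -0.86  1.1  -1.3 ] [-0.49  0.72  0.66  1.52 -0.48  1.07 -1.36]
yellow 3.141592653589793 [-0.6   0.37  0.75  2.03 -0.33  0.86  1.38] [-0.35  0.66  0.44  1.51 -0.31  1.04  1.67]
blue 0 [-0.49  0.57  0.91  1.88 -0.54  0.97 -0.45] [-0.49  0.72  0.66  1.52 -0.48  1.07 -1.36]
blue 3.141592653589793 [-0.38  0.51  0.76  1.87 -0.43  0.93  2.6 ] [-0.35  0.66  0.44  1.51 -0.31  1.04  1.67]
```

View pics/c1.png

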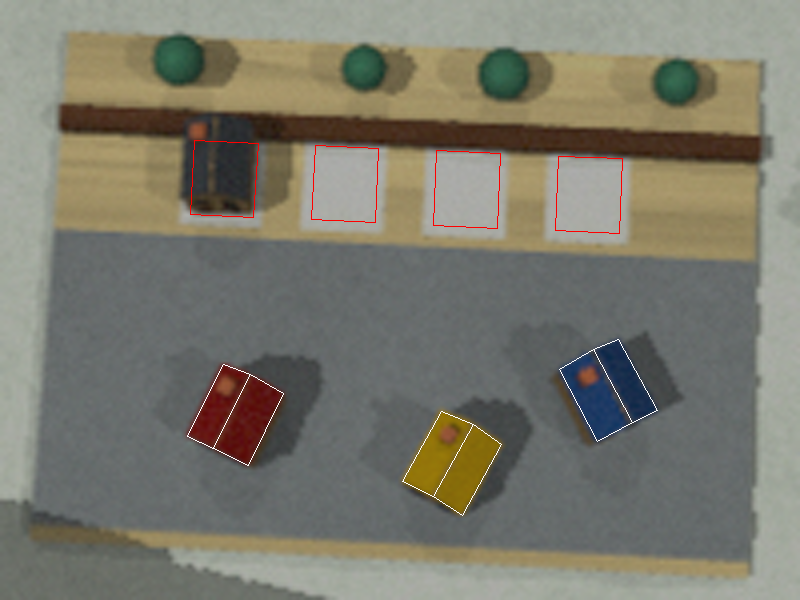

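The wireframes lie exactly on the three roofs, and the red target outlines are centred on the empty plots against the batten. I'll do red first, onto the left plot.

```bash
cat >> h.py <<'E'
def place(c,yplot,s):
    S=json.load(open("s.json")); b=np.array(S["board"]); x,y,w=S[c]
    o=lambda a:[np.pi,0,a+s]
    T=lambda bx,by,z:np.r_[xf(b,[(bx,by,0)])[0,:2],z]
    st=bot.state; z=.016
    bot.move_to([x,y,.13],o(w)); bot.move_gripper(.066,20)
    print("down hit",bot.line_to([x,y,z],feed=.12,force_limit=10))
    bot.move_gripper(.03,20); print("width",st()["grip_width"],"f",st()["grasp_force"],"pos",np.round(st()["position"],4))
    bot.line_to(T(.055,yplot,z),rot=o(b[2]),feed=.08)
    print("batten",bot.line_to(T(.090,yplot,z),feed=.03,force_limit=8),"at",np.round(st()["position"],4),"want",T(.085,yplot,z).round(4),st()["force"].round(1),st()["grip_width"])
    bot.move_gripper(.064); p=st()["position"]
    bot.line_to([p[0],p[1],.13],feed=.15); print(st()["time_s"])
E
python3 - <<'E'
from h import *
place("red",.04,np.pi)
im=bot.read_camera("top");cv2.imwrite("pics/r1.png",im)
E
```

```text
down hit False
width 0.04187371351388027 f 21.042133003938943 pos [0.508  0.0838 0.0168]
batten True at [0.6643 0.0141 0.0168] want [0.663  0.0141 0.016 ] [-1.7  0.6  4.8] 0.04189362391397147
8.2167
```

View pics/r1.png

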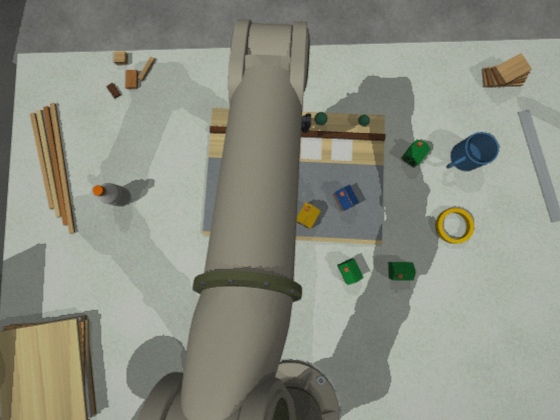

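The picture shows the arm hiding the left plot, with yellow (308,215) and blue (346,197) undisturbed. The gripper stopped 1.3 mm past the target x, so red met the batten. I'll go on with the other two, then park and check.

```bash
python3 - <<'E'
from h import *
place("yellow",-.04,np.pi)
place("blue",-.12,0)
bot.line_to(np.r_[bot.state()["position"][:2],.25],feed=.3)
bot.goto_joints([-1.26,0.383,0.016,1.37,-0.006,1.388,-0.046])
im=bot.read_camera("top"); S=json.load(open("s.json"));b=S["board"]
for c in HUE:
    p,f,a=fit_house(im,c,0.); d=p[:2]-b[:2]; cs,sn=np.cos(b[2]),np.sin(b[2])
    print(c,"board x,y,dyaw",(cs*d[0]+sn*d[1]).round(4),(-sn*d[0]+cs*d[1]).round(4),(p[2]-b[2]).round(3),f.round(1))
cv2.imwrite("pics/e.png",cv2.resize(im[100:250,195:395],None,fx=4,fy=4,interpolation=cv2.INTER_CUBIC)); print(bot.state()["time_s"])
E
```

```text
down hit False
width 0.04191162297673429 f 21.063933356199414 pos [ 0.4757 -0.0497  0.0167]
batten True at [ 0.6585 -0.066   0.0168] want [ 0.6576 -0.0657  0.016 ] [-1.3 -0.6  5.6] 0.0414862048120611
15.0167
down hit False
width 0.04176175912807669 f 21.089619712438434 pos [ 0.5191 -0.1477  0.0167]
batten True at [ 0.6539 -0.1463  0.0168] want [ 0.6523 -0.1455  0.016 ] [-2.3  0.8  5.5] 0.04216547206478224
22.325
red board x,y,dyaw 0.0859 0.0407 0.024 33.8
yellow board x,y,dyaw 0.0864 -0.0402 0.029 40.7
blue board x,y,dyaw 0.0859 -0.12 0.002 16.7
25.8833
```

View pics/e.png

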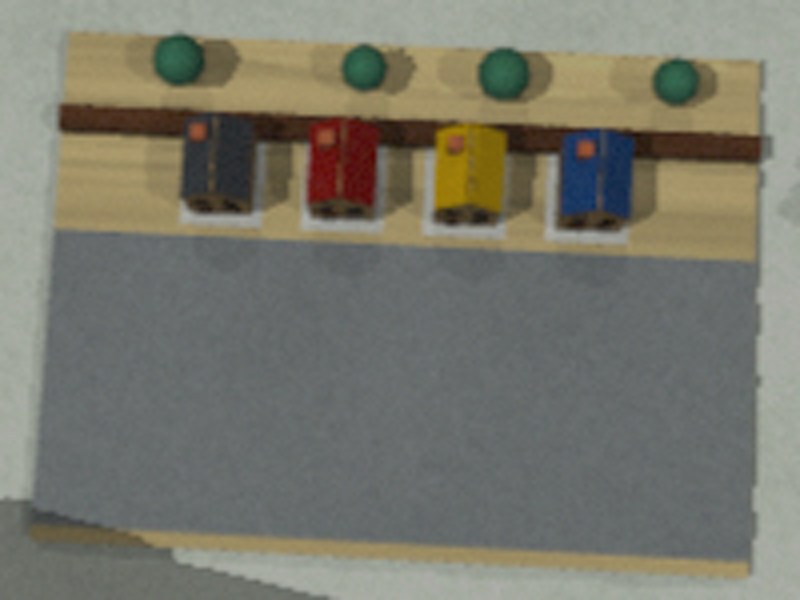

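The crop shows one straight row: grey (218,165), red (343,168), yellow (470,173) and blue (597,180). Each is flush with the batten, with even white margins, and the fits are within 1.5 mm and 0.03 rad.

```bash
python3 -c "
from plant import bot
print(bot.job_done())"
```

```text
the job is handed in; nothing more can be done
None
```

I slid the red, yellow and blue houses onto the left, middle and right plots, rear walls against the batten and within about 1.5 mm and 0.03 rad by camera, and handed the job in at about 26 s; no verdict came back.

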